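# Clear the slab roller and gauge its gap with thickness sticks

## Task

Clear every dried clay offcut off the slab roller's bed into the reclaim tub. Then find out what thickness the roller is set to: from the thinnest stick upwards, slide them one after another along the bed under the roller, right through until the front end shows beyond it, until one is stopped by the roller. Finish with the thickest stick that goes through lying flat along the bed under the roller, both ends showing, and the other three flat on the ware board; leave the pots and tools standing around where they are.

Things in the scene. Friction and masses are not known exactly. Their poses are not given: they have to be found in the camera images.
- machine: bench slab roller, fixed: flat plywood bed 420 mm long (x), 240 mm wide (y), its top 25 mm above the table; origin on the table below mid-roller; the bed reaches from x = -260 mm (in-feed end, towards the robot) to +160 mm. Grey end frames (100 mm long in x about x = 0) carry the roller at y = +-120 to +-145 mm; with their knobs they reach 152 mm over the table
- roller_p: the roller (60 mm tube, 236 mm long, 6 kg, resting in its frames; at its +y end a hub and handle leaning to +x, 240 mm over the table). Exactly one of roller_p, _q, _r is there, the others are None: alike but for the unknown gap over the bed, to be found by trying. Origin: on the bed's top face straight below mid-roller; x along the bed away from the robot (the way sticks are pushed), y along the roller, z up
- roller_q: the same as roller_p, at another height
- roller_r: the same as roller_p, at another height
- board: ware board, fixed: flat plank 320 mm (x) by 210 mm (y), 12 mm thick, lying on the table beside the slab roller on one side or the other; origin at the centre of its underside. The sticks start around x = -40 mm on it, a small bowl stands at its far end, x about +120 mm
- tub: clay reclaim tub, fixed: open grey plastic box 240 mm (x) by 200 mm (y), 110 mm high, walls and floor 6 mm; origin at the centre of its underside. It stands on the side of the slab roller where the board is not
- stick1_center (a point): centre (half-way up) of the thinnest (and shortest) plain wooden thickness stick: 6 mm thick, 24 mm wide, 150 mm long, 16 g, ends alike; x along its length, z through its thickness. It starts flat on the ware board beside the other three (52 mm apart, in any order, about along the board's x)
- stick2_center (a point): centre (half-way up) of the second thinnest plain wooden thickness stick: 10 mm thick, 24 mm wide, 165 mm long, 29 g, ends alike; x along its length, z through its thickness. It starts flat on the ware board beside the other three (52 mm apart, in any order, about along the board's x)
- stick3_center (a point): centre (half-way up) of the third plain wooden thickness stick: 14 mm thick, 24 mm wide, 180 mm long, 44 g, ends alike; x along its length, z through its thickness. It starts flat on the ware board beside the other three (52 mm apart, in any order, about along the board's x)
- stick4_center (a point): centre (half-way up) of the thickest (and longest) plain wooden thickness stick: 18 mm thick, 24 mm wide, 195 mm long, 61 g, ends alike; x along its length, z through its thickness. It starts flat on the ware board beside the other three (52 mm apart, in any order, about along the board's x)
- scrap1_center (a point): a dried, hard, dark brown clay offcut, 68 x 36 mm, 32 mm high block (long side x), about 110 g; this point lies mid-length, 16 mm above its underside. It starts on the bed on the in-feed side of the roller, or is absent (None)
- scrap2_center (a point): a dried, hard, dark brown clay offcut, 60 x 40 mm, 20 mm high, with a lump 36 x 34 mm on top (34 mm high in all) (long side x), about 110 g; this point lies mid-length, 16 mm above its underside. It starts on the bed on the in-feed side of the roller, or is absent (None)
- scrap3_center (a point): a dried, hard, dark brown clay offcut, 74 x 32 mm, 30 mm high block (long side x), about 110 g; this point lies mid-length, 16 mm above its underside. It starts on the bed on the in-feed side of the roller, or is absent (None)
- scrap4_center (a point): a dried, hard, dark brown clay offcut, 62 x 34 mm, 22 mm high, with a lump on top of one end (34 mm high in all) (long side x), about 110 g; this point lies mid-length, 16 mm above its underside. It starts on the bed on the in-feed side of the roller, or is absent (None)
- mug: bystander: stoneware mug, 80 mm wide, 95 mm tall
- bowl: bystander: small pinch bowl, 68 mm wide, 35 mm tall, at the far end of the ware board
- vase: bystander: brown vase, 84 mm wide, 125 mm tall
- rib: bystander: flat wooden rib, 100 x 55 x 6 mm, on the bed beyond the roller
Things that resemble listed ones, but are neither listed nor needed, are in the scene too. What is shaped like the part that bears stick3_center but red is not meant. Leave any purple look-alike of the part that bears scrap2_center alone.

How it is judged:
By the outcome, as a careful person would: the job done as asked, in the order asked, and still so for the second after the job is handed in, with the robot touching nothing.
Of roller_p, roller_q, roller_r only 1 to 1 are there at a start; the rules pass over those that are not, and their reading is None.
Of scrap1, scrap2, scrap3, scrap4 only 2 to 4 are there at a start; the rules pass over those that are not, and their reading is None.
At some moment in a run one of scrap1, scrap2, scrap3, scrap4 may be knocked a few centimetres aside while the robot is not near it.
Once in a run the grip may slacken for a moment while it holds something.
It also fails if it takes over 210 s, if anything falls off the work surface, if the arm or the gripper's body presses on something with over 40 N, if the wrist force passes 120 N, or if a joint passes its speed limit or range.

## Robot

A 6-joint arm with a two-finger parallel gripper is mounted at the origin on the work surface. World frame = base frame: x ahead of the robot, y to its left, z up, the work surface at z = 0. Lengths are in m, angles in rad, forces in N, time in s.
With the tool pointing down it reaches from about 0.225 to 0.875 m from the base axis. Payload 3.4 kg.
Tool frame: the origin (TCP) lies between the finger pads; the fingertips stand 8 mm ahead of it and the grasp point (between the pads) lies 11 mm behind it; z points along the fingers, y is the line along which they close (so a half turn about z gives the same grasp; the last joint's range is limited). The gripper opens to 85 mm and grips with 20 to 120 N. Pads are 22 mm wide; open, the fingers measure 114 mm over their backs; the gripper's body (76 mm by 85 mm) begins 54 mm behind the grasp point. The pads swing forward as they close: fully open they stand 13 mm farther back than shut.
Start: joints at [0.998, 0.276, 1.505, -0, 1.361, -0.121], TCP at [0.251, 0.517, 0.239] pointing down, gripper open.
Joint ranges: [-2.89, 2.89], [-0.75, 2.08], [0.22, 2.7], [-1.18, 4.32], [0.11, 2.71], [-2.7, 2.7]. Speed limits (rad/s): [2.57, 2.57, 3.14, 3.14, 3.14, 3.14].

## Interface

Orientations are given as a unit quaternion [w, x, y, z].
In Python, from rig import manip gives the robot as it stands.
- The arm moves only by the tool move_arm, never from a script. Its argument "deltas" is a list that holds one entry, the list of rows, each a list of 5 numbers: the shift along the tool's x, y, z normalised to -1 to 1, where 1 is 80 cm, then the turn about the tool's z normalised to -1 to 1, where 1 is 120 degrees, then the closure, from -1 (fully open) to 1 (shut). In form: [[[tx, ty, tz, twist, grip], ...]]. A call has 1 to 12 rows; each row is the pose to reach, as a shift and turn from the pose commanded when the call began, along the tool's axes at that moment; what a row does not reach only later rows make up. A row lasts 1/10 s, in which the tool goes at most 50 mm and 8.59 degrees, less where a joint would pass 70% of its speed; a pose out of reach is approached as far as the arm can. A call with a number of a shift or a turn outside -1 to 1 is refused whole. A call with a gripper value outside its range is refused whole. The fingers move at their own pace and stop on an object; "squeeze" is the grip in N (left out, the last holds). Time passes only in rows, so rows that repeat a pose let the fingers close. It gives the time, the measured TCP pose, the force, the opening and the grip force at its end, in the units of the state.
- manip.get_state(): the state, without advancing time (a new reading comes with each control period).
- manip.get_image(name): name is "scene" or "top"; returns the picture (400x640x3 uint8, red, green, blue); there is no depth.
- manip.camera_params(name): a dict with "fx", "fy", "cx", "cy" (pixels), "dist" ([k1, k2, p1, p2, k3] as OpenCV has them; the pictures are not rectified), "R" (3x3) and "t" (3): a world point X has camera coordinates R X + t. Camera axes: x right, y down, z forward; pixel columns grow to the right and rows downward; lengths in m; the calibration is good to about 2 mm. A picture is of the moment at which its call begins. camera_params takes no time and is no camera call.
- manip.sign_off(): hands the job in; it is judged then, once.
The state is a dict: "clock": time; "qpos": joint angles; "qd": joint speeds; "effort": joint torques, N m; "position": TCP position; "ee_rot": TCP orientation; "contact_force": force on the tool from outside, world axes, zero at the start; "moment": the same for the moment, N m; "width": finger opening in m; "gripper_force": force on a finger pad.
Only numpy, scipy, OpenCV 4.12 (cv2) and the standard library are available. Lean on these libraries where they do the work, as an engineer would, in place of code of your own. Each camera call takes 0.05 s, during which the arm holds its last target. There are 200 camera calls.

## Working session

There is one attempt and no reset: what is moved stays moved. The work goes in short steps, Python scripts to look and compute and a tool call to move; the robot and the scene stay as the last step left them, time stands still between calls to the robot, and variables do not carry over. Pictures are saved under pics/ and viewed, at most 14 in all, crops included, and the job is handed in when it is done.

Besides the shell and the picture viewer there is one more tool, called as name(argument=value, ...) on one line, values as JSON. move_arm: Moves the arm, as the interface text tells. Scaled input: -1 to 1 covers 80 cm each way for a shift and 120 degrees each way for a turn. Its arguments: {"type":"object","properties":{"deltas":{"type":"array","items":{"type":"array","items":{"type":"array","items":{"type":"number","minimum":-1,"maximum":1}}}},"squeeze":{"type":"number"}},"required":["deltas"]}

```bash
ls; mkdir -p pics
python3 - <<'E'
from rig import manip
import cv2
for n in("top","scene"):
    im=manip.get_image(n); cv2.imwrite(f"pics/{n}0.png",im[:,:,::-1]); print(n,manip.camera_params(n))
print(manip.get_state())
E
```

```text
pics
top {'fx': 447.868685451831, 'fy': 447.868685451831, 'cx': 311.6060603728491, 'cy': 200.9620204641597, 'dist': array([0.04396598, 0.        , 0.        , 0.        , 0.        ]), 'R': array([[-0.00162335, -0.99999178, -0.00371652],
       [-0.98342678,  0.00227024, -0.18129149],
       [ 0.18129844,  0.00336062, -0.98342238]]), 't': array([0.05895312, 0.56606002, 1.25690145])}
scene {'fx': 513.4928720801638, 'fy': 513.4928720801638, 'cx': 321.0140526269089, 'cy': 196.50673602583694, 'dist': array([-0.01837952,  0.        ,  0.        ,  0.        ,  0.        ]), 'R': array([[ 0.27284565,  0.96197273,  0.01279525],
       [ 0.78476814, -0.21485219, -0.58135833],
       [-0.55650177,  0.1686624 , -0.81354703]]), 't': array([-0.22726692, -0.40803708,  2.02696207])}
{'clock': 0.1, 'qpos': array([ 9.97988753e-01,  2.76522564e-01,  1.50598981e+00,  4.24806026e-05,
        1.36069648e+00, -1.20975363e-01]), 'qd': array([ 1.42609101e-03, -6.82233719e-04, -4.14008496e-03,  1.85958007e-05,
       -1.88240331e-04, -6.83095648e-04]), 'effort': array([ 2.00648137e-03, -4.17699623e+01, -2.46405119e+01, -1.66607665e-04,
        5.76766528e-03,  1.59378277e-05]), 'position': array([0.25078819, 0.51693015, 0.2385381 ]), 'ee_rot': array([-2.94267271e-04,  2.24003543e-01,  9.74587995e-01, -7.52903922e-04]), 'contact_force': array([-0.41640352,  0.85051803,  0.11010801]), 'moment': array([0.01115991, 0.00899904, 0.03466855]), 'gripper_force': 0.0, 'width': 0.08526748402885574}
```

View pics/top0.png

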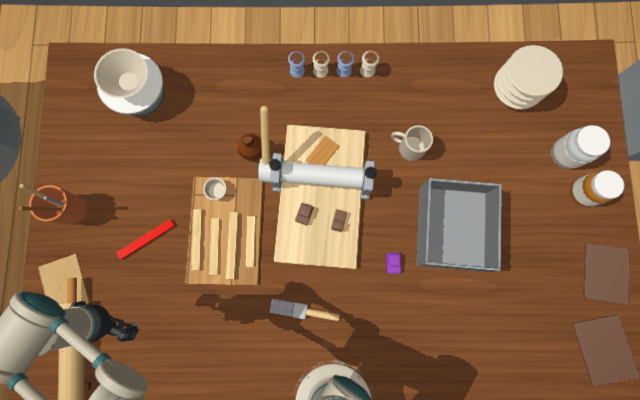

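View pics/scene0.png

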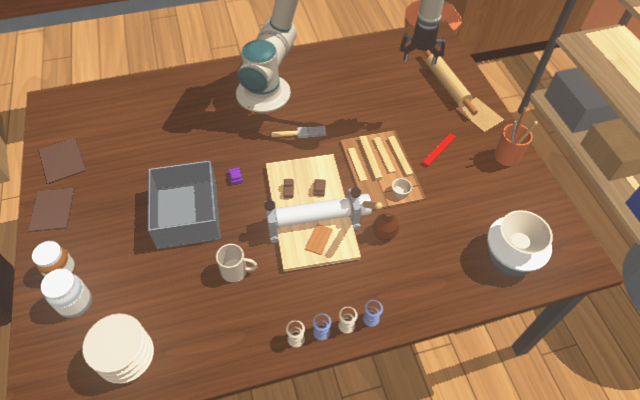

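The top view shows the bed (275–365, 125–268) with the roller at row ~175, two scraps at (304,213) and (340,220), four sticks on the board to the left (columns 196–250), the tub at (460,225) and the purple look-alike at (394,263). Next I enlarge the work area.

```bash
cat > h.py <<'E'
from rig import manip
import cv2, numpy as np
def w(name,px,z):
    c=manip.camera_params(name); K=np.array([[c['fx'],0,c['cx']],[0,c['fy'],c['cy']],[0,0,1]])
    p=cv2.undistortPoints(np.array(px,float).reshape(-1,1,2),K,c['dist']).reshape(-1,2)
    R,t=np.array(c['R']),np.array(c['t']); C=-R.T@t
    d=np.c_[p,np.ones(len(p))]@R
    return C+d*((np.broadcast_to(z,len(p))-C[2])/d[:,2])[:,None]
def proj(name,X):
    c=manip.camera_params(name); K=np.array([[c['fx'],0,c['cx']],[0,c['fy'],c['cy']],[0,0,1]])
    return cv2.projectPoints(np.array(X,float).reshape(-1,1,3),cv2.Rodrigues(np.array(c['R']))[0],np.array(c['t']),K,c['dist'])[0].reshape(-1,2)
def crop(name,x0,y0,x1,y1,s,f):
    im=manip.get_image(name)[y0:y1,x0:x1,::-1]
    cv2.imwrite(f"pics/{f}.png",cv2.resize(im,None,fx=s,fy=s,interpolation=cv2.INTER_CUBIC))
E
python3 - <<'E'
from h import *
crop("top",180,115,380,295-30,4,"c1")
crop("top",180,165,380,295,4,"c2")
E
```

```text
(no output)
```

View pics/c2.png

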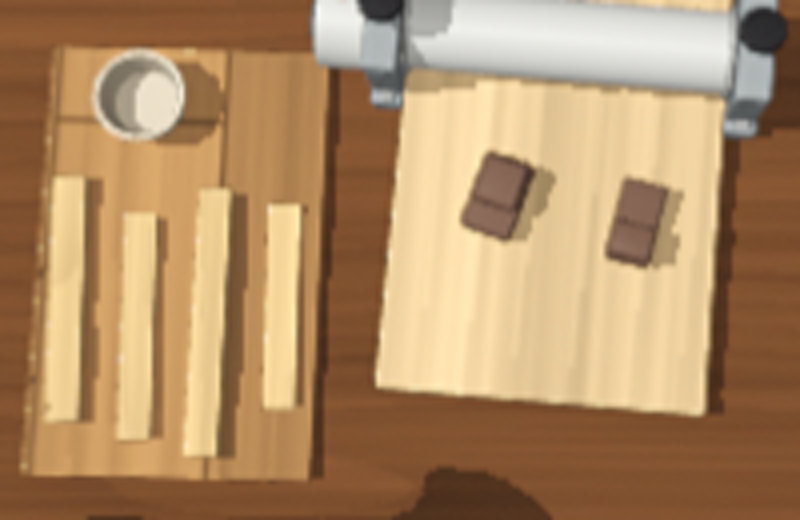

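View pics/c1.png

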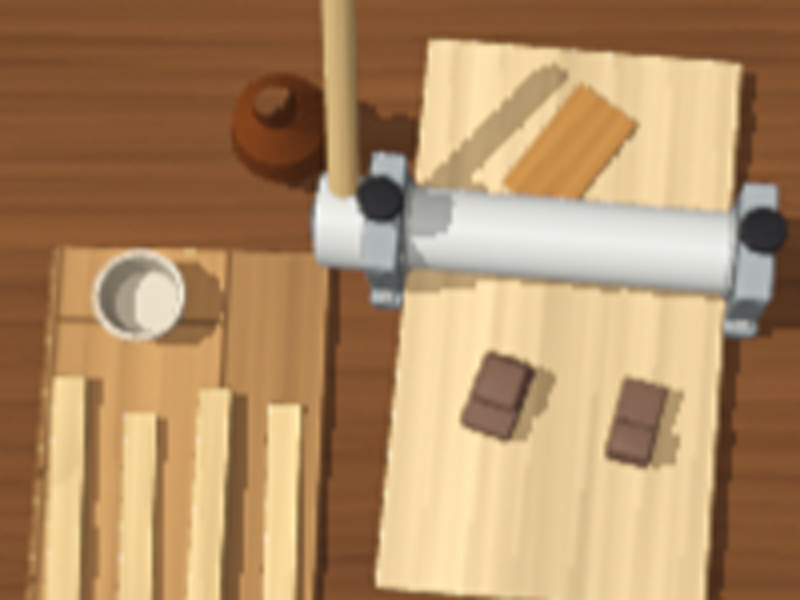

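Crop c2 (offset 180,165, ×4) gives the stick lengths as 245, 227, 270 and 205 px from left to right, so left to right they are sticks 3, 2, 4, 1. Scraps are at (498,195) and (637,222). In c1 the rib lies beyond the roller with corners (505,185), (585,85) and (636,125).

Run:
```python
from h import *
np.set_printoptions(precision=4,suppress=True)
f=lambda p,o:(np.array(p,float)+.5)/4-.5+np.array(o)
o2=(180,165);o1=(180,115)
bed=w("top",np.r_[f([(377,388),(706,414)],o2),f([(741,63),(428,40)],o1)],.025)
print("bed",bed[:,:2].tolist())
ex=(bed[3]-bed[0]+bed[2]-bed[1]);yaw=np.arctan2(ex[1],ex[0]);print("yaw deg",np.degrees(yaw))
c,s=np.cos(yaw),np.sin(yaw);R=np.array([[c,-s,0],[s,c,0],[0,0,1]])
m=bed.mean(0)+R@[0.05,0,0];m[2]=0;print("origin",m,"lens",np.linalg.norm(bed-np.roll(bed,1,0),axis=1))
np.savez("mach.npz",m=m,R=R,yaw=yaw)
L=lambda P:(P-m)@R
rib=w("top",f([(505,185),(585,85),(636,125)],o1),.031);print("rib local",L(rib))
for n,q in(("A",[(490,152),(533,165),(506,240),(462,223)]),("B",[(630,178),(668,186),(645,267),(607,255)])):
    P=w("top",f(q,o2),.055);l=P[0]+P[1]-P[2]-P[3]
    print(n,P.mean(0),"local",L(P.mean(0)),"yaw",np.degrees(np.arctan2(l[1],l[0])),np.linalg.norm(P-np.roll(P,1,0),axis=1))
for n,t,q in((3,.014,[(52,176),(87,177),(80,421),(45,421)]),(2,.010,[(123,212),(158,213),(152,440),(116,439)]),(4,.018,[(200,187),(231,189),(215,457),(184,456)]),(1,.006,[(268,203),(301,205),(297,410),(262,408)])):
    P=w("top",f(q,o2),.012+t);l=P[0]+P[1]-P[2]-P[3]
    print("stick",n,P.mean(0),"yaw",np.degrees(np.arctan2(l[1],l[0])),np.linalg.norm(P-np.roll(P,1,0),axis=1))
b=w("top",f([(55,47),(330,52),(310,480),(25,475)],o2),.012);l=b[0]+b[1]-b[2]-b[3];print("board",b.mean(0),np.degrees(np.arctan2(l[1],l[0])),np.linalg.norm(b-np.roll(b,1,0),axis=1))
t=w("top",[(426,180),(502,184),(501,270),(417,266)],.11);print("tub",t.mean(0),t)
```

```text
bed [[0.3919852556937664, 0.16795482712654364], [0.3729208575698125, -0.07075397110230988], [0.7907846527848779, -0.10572528634822659], [0.8100791110833793, 0.13439062711264363]]
yaw deg -4.6868799663272345
origin [0.6413 0.0274 0.    ] lens [0.4194 0.2395 0.4193 0.2409]
rib local [[ 0.0478  0.0517  0.031 ]
 [ 0.131  -0.0026  0.031 ]
 [ 0.1025 -0.0435  0.031 ]]
A [0.5291 0.0797 0.055 ] local [-0.116  0.043  0.055] yaw -20.370954127856685 [0.0559 0.0328 0.0583 0.0342]
B [ 0.5096 -0.0213  0.055 ] local [-0.1273 -0.0593  0.055 ] yaw -16.78371899583854 [0.0588 0.0281 0.0615 0.0286]
stick 3 [0.4587 0.3962 0.026 ] yaw 1.056320967764215 [0.1794 0.0259 0.1787 0.0252]
stick 2 [0.4388 0.3443 0.022 ] yaw 0.6381498785611446 [0.1659 0.0259 0.1659 0.026 ]
stick 4 [0.4411 0.2916 0.03  ] yaw -1.5636032812512974 [0.1957 0.023  0.1949 0.0223]
stick 1 [0.4529 0.2394 0.018 ] yaw -0.0028627615431043958 [0.151  0.0246 0.151  0.0256]
board [0.4885 0.3163 0.012 ] -1.3384357802310576 [0.3193 0.2086 0.3196 0.2066]
tub [ 0.4896 -0.3534  0.11  ] [[ 0.6145 -0.2631  0.11  ]
 [ 0.6022 -0.4723  0.11  ]
 [ 0.3657 -0.4508  0.11  ]
 [ 0.3758 -0.2273  0.11  ]]
```

```bash
cat >> h.py <<'E'
def cur():
    s=manip.get_state(); q=s['ee_rot']
    R=cv2.Rodrigues(2*np.arctan2(np.linalg.norm(q[1:]),q[0])*q[1:]/np.linalg.norm(q[1:]))[0]
    return [*s['position'],np.degrees(np.arctan2(R[1,0],R[0,0]))]
def plan(calls,start=None):
    """calls: lists of waypoints (x,y,z,phi); prints per waypoint the shift/turn in move units and rows needed"""
    st=list(start or cur())
    for wps in calls:
        a=np.radians(st[3]); p=st
        for v in wps:
            d=np.subtract(v[:3],st[:3]); dp=(v[3]-st[3]+180)%360-180
            u=[(d[0]*np.cos(a)+d[1]*np.sin(a))/.8,(d[0]*np.sin(a)-d[1]*np.cos(a))/.8,-d[2]/.8,-dp/120]
            n=max(np.linalg.norm(np.subtract(v[:3],p[:3]))/.05,abs((v[3]-p[3]+180)%360-180)/8.59)
            print([round(float(k),4) for k in u],"rows %.1f"%n); p=v
        st=list(wps[-1]); print('--')
Z=np.load('mach.npz') if __import__('os').path.exists('mach.npz') else None
def loc(x,y,z):
    v=Z['m']+Z['R']@[x,y,0]; return [v[0],v[1],z]
E
python3 - <<'E'
from h import *
print(cur())
plan([[(.529,.080,.16,159.6)],[(.529,.080,.037,159.6),(.529,.08,.2,159.6)]])
E
```

```text
[np.float64(0.25087734933221956), np.float64(0.5170329533953981), np.float64(0.23875371197124756), np.float64(154.1128029298754)]
[-0.5513, -0.3397, 0.0984, -0.0457] rows 10.5
--
[0.0, 0.0, 0.1537, -0.0] rows 2.5
[0.0, 0.0, -0.05, -0.0] rows 3.3
--
```

move_arm(deltas=[[[-0.551,-0.34,0.098,-0.0457,-1],[-0.551,-0.34,0.098,-0.0457,-1],[-0.551,-0.34,0.098,-0.0457,-1],[-0.551,-0.34,0.098,-0.0457,-1],[-0.551,-0.34,0.098,-0.0457,-1],[-0.551,-0.34,0.098,-0.0457,-1],[-0.551,-0.34,0.098,-0.0457,-1],[-0.551,-0.34,0.098,-0.0457,-1],[-0.551,-0.34,0.098,-0.0457,-1],[-0.551,-0.34,0.098,-0.0457,-1],[-0.551,-0.34,0.098,-0.0457,-1],[-0.551,-0.34,0.098,-0.0457,-1]]], squeeze=50)

```text
clock: 1.4
position: [0.5305, 0.0772, 0.16]
ee_rot: [-0.0, 0.179, 0.984, -0.0]
contact_force: [-0.3, 0.2, 0.3]
width: 0.0856
gripper_force: 0.0
```

Run:
```python
from h import *
print(np.round(cur(),4)); crop("top",240,165,400,285,4,"d1")
```

```text
[5.30500e-01 7.72000e-02 1.60000e-01 1.59349e+02]
```

View pics/d1.png

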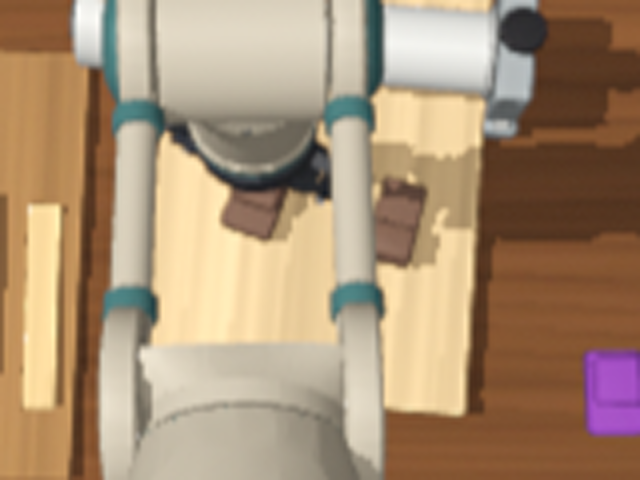

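The scraps still lie at about (252,212) and (397,222) in the crop, with the gripper above the first. Descend and grip.

move_arm(deltas=[[[0,0,0.08,0,-1],[0,0,0.153,0,-1],[0,0,0.153,0,-1],[0,0,0.153,0,1],[0,0,0.153,0,1],[0,0,0.153,0,1],[0,0,0.153,0,1],[0,0,0.153,0,1],[0,0,0.153,0,1],[0,0,-0.05,0,1],[0,0,-0.05,0,1],[0,0,-0.05,0,1]]])

```text
clock: 2.65
position: [0.5284, 0.0801, 0.1908]
ee_rot: [0.0, 0.177, 0.984, 0.0]
contact_force: [1.2, 0.3, -2.0]
width: 0.0386
gripper_force: 51.2
```

Run:
```python
from h import *
s=manip.get_state();print(np.round(cur(),4),s['width'],s['gripper_force'])
c=[.529,.080,.2,159.6]
plan([[(.54,-.35,.2,180)],[(.54,-.35,.065,180),(.54,-.35,.2,180)],[(.511,-.020,.16,163.2)]],c)
```

```text
[5.284000e-01 8.010000e-02 1.908000e-01 1.595917e+02] 0.038584274435068004 51.24424874782562
[-0.2002, -0.499, -0.0, -0.17] rows 8.6
--
[0.0, 0.0, 0.1688, 0.0] rows 2.7
[0.0, 0.0, -0.0, 0.0] rows 2.7
--
[0.0363, 0.4125, 0.05, 0.14] rows 6.7
--
```

move_arm(deltas=[[[-0.2,-0.499,0,-0.17,1],[-0.2,-0.499,0,-0.17,1],[-0.2,-0.499,0,-0.17,1],[-0.2,-0.499,0,-0.17,1],[-0.2,-0.499,0,-0.17,1],[-0.2,-0.499,0,-0.17,1],[-0.2,-0.499,0,-0.17,1],[-0.2,-0.499,0,-0.17,1],[-0.2,-0.499,0,-0.17,1],[-0.2,-0.499,0,-0.17,1],[-0.2,-0.499,0,-0.17,1]]])

```text
clock: 3.75
position: [0.5391, -0.3503, 0.1885]
ee_rot: [-0.0, 0.001, 1.0, 0.001]
contact_force: [0.0, 1.3, -1.1]
width: 0.0387
gripper_force: 51.2
```

move_arm(deltas=[[[0,0,0.168,0,1],[0,0,0.168,0,1],[0,0,0.168,0,1],[0,0,0.168,0,1],[0,0,0.168,0,-1],[0,0,0.168,0,-1],[0,0,0.168,0,-1],[0,0,0,0,-1],[0,0,0,0,-1],[0,0,0,0,-1],[0,0,0,0,-1]]])

```text
clock: 4.85
position: [0.543, -0.3523, 0.1974]
ee_rot: [0.006, 0.0, 1.0, -0.005]
contact_force: [0.7, 0.4, 0.7]
width: 0.0855
gripper_force: 0.0
```

Run:
```python
from h import *
s=manip.get_state();print(np.round(cur(),4),s['width'],s['gripper_force'])
crop("top",240,120,520,300,2.8,"d2")
```

```text
[   0.543    -0.3523    0.1974 -179.9985] 0.08545778505700158 0.0
```

View pics/d2.png

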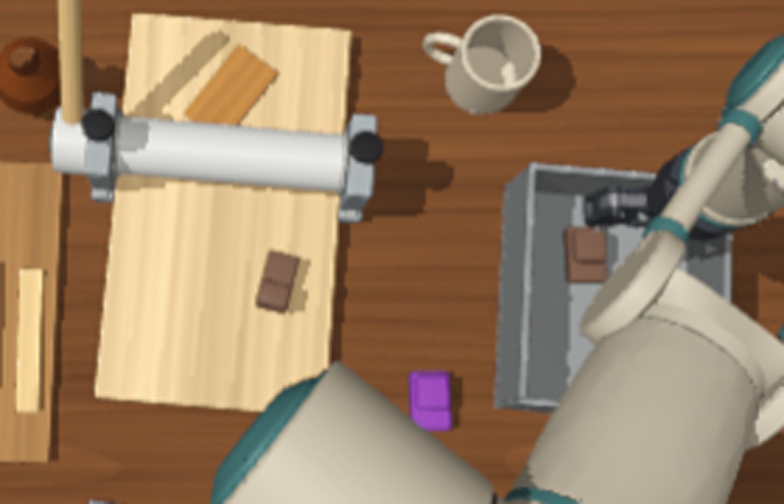

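Scrap A is in the tub at crop (587,255), and B is unmoved at (279,281).

move_arm(deltas=[[[0.036,0.4125,0.05,0.14,-1],[0.036,0.4125,0.05,0.14,-1],[0.036,0.4125,0.05,0.14,-1],[0.036,0.4125,0.05,0.14,-1],[0.036,0.4125,0.05,0.14,-1],[0.036,0.4125,0.05,0.14,-1],[0.036,0.4125,0.05,0.14,-1],[0.036,0.4125,0.05,0.14,-1],[0.036,0.4125,0.05,0.14,-1]]])

```text
clock: 5.8
position: [0.5104, -0.0192, 0.1483]
ee_rot: [-0.0, 0.145, 0.989, -0.0]
contact_force: [0.7, -0.7, -0.6]
width: 0.0854
gripper_force: 0.0
```

move_arm(deltas=[[[0,0,0.08,0,-1],[0,0,0.153,0,-1],[0,0,0.153,0,-1],[0,0,0.153,0,1],[0,0,0.153,0,1],[0,0,0.153,0,1],[0,0,0.153,0,1],[0,0,0.153,0,1],[0,0,0.153,0,1],[0,0,-0.05,0,1],[0,0,-0.05,0,1],[0,0,-0.05,0,1]]])

```text
clock: 7.0
position: [0.5108, -0.0213, 0.1783]
ee_rot: [0.0, 0.147, 0.989, -0.0]
contact_force: [1.2, 0.5, -2.1]
width: 0.0334
gripper_force: 51.3
```

Run:
```python
from h import *
s=manip.get_state();print(np.round(cur(),4),s['width'],s['gripper_force'])
plan([[(.46,-.36,.2,180)]],[.511,-.02,.2,163.2])
yaw=np.degrees(float(Z['yaw']))
# next: stick1, gripped 18 mm from its near end (x), then bed lane
g1=(.4529-.055,.2394)
plan([[(*g1,.12,180)]],[.46,-.36,.2,180])
```

```text
[ 5.108000e-01 -2.130000e-02  1.783000e-01  1.630793e+02] 0.03342094266240903 51.32662810385227
[-0.0618, -0.4253, -0.0, -0.14] rows 6.9
--
[0.0776, 0.7492, 0.1, 0.0] rows 12.2
--
```

move_arm(deltas=[[[-0.062,-0.425,-0.028,-0.14,1],[-0.062,-0.425,-0.028,-0.14,1],[-0.062,-0.425,-0.028,-0.14,1],[-0.062,-0.425,-0.028,-0.14,1],[-0.062,-0.425,-0.028,-0.14,1],[-0.062,-0.425,-0.028,-0.14,1],[-0.062,-0.425,-0.028,-0.14,1],[-0.062,-0.425,-0.028,-0.14,1],[-0.062,-0.425,-0.028,-0.14,1],[-0.062,-0.425,-0.028,-0.14,1]]])

```text
clock: 8.0
position: [0.4594, -0.3593, 0.1982]
ee_rot: [-0.0, 0.001, 1.0, 0.001]
contact_force: [0.5, -0.5, -1.3]
width: 0.0332
gripper_force: 51.3
```

move_arm(deltas=[[[0,0,0.168,0,1],[0,0,0.168,0,1],[0,0,0.168,0,1],[0,0,0.168,0,1],[0,0,0.168,0,-1],[0,0,0.168,0,-1],[0,0,0.168,0,-1],[0,0,0,0,-1],[0,0,0,0,-1],[0,0,0,0,-1],[0,0,0,0,0.1],[0,0,0,0,0.1]]])

```text
clock: 9.2
position: [0.4607, -0.3601, 0.2011]
ee_rot: [0.002, -0.0, 1.0, -0.002]
contact_force: [0.1, 0.1, -1.0]
width: 0.0594
gripper_force: 0.0
```

Run:
```python
from h import *
s=manip.get_state();print(np.round(cur(),4),s['width'],s['gripper_force'])
crop("top",160,120,520,300,2.2,"d3")
plan([[(.398,.2394,.12,180)]])
```

```text
[   0.4607   -0.3601    0.2011 -179.9991] 0.05939118270173282 0.0
[0.0775, 0.7485, 0.0991, -0.0] rows 12.1
--
```

View pics/d3.png

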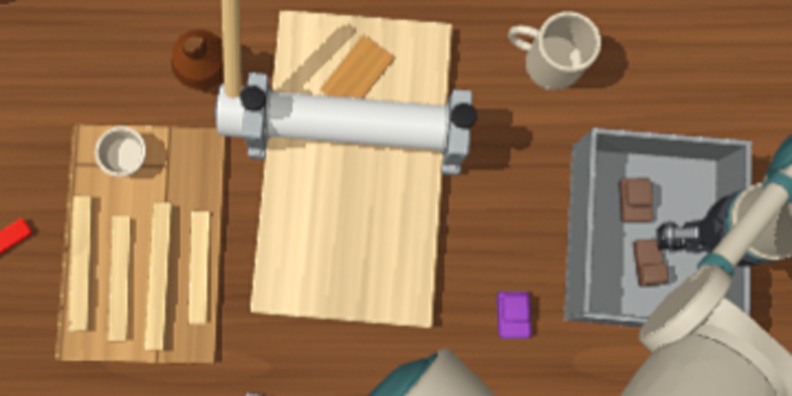

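Both scraps are in the tub (crop (637,200) and (650,262)), the bed is clear, and the sticks, purple block and rib are unmoved. Next is stick 1.

move_arm(deltas=[[[0.0775,0.748,0.09,0,0.1],[0.0775,0.748,0.09,0,0.1],[0.0775,0.748,0.09,0,0.1],[0.0775,0.748,0.09,0,0.1],[0.0775,0.748,0.09,0,0.1],[0.0775,0.748,0.09,0,0.1],[0.0775,0.748,0.09,0,0.1],[0.0775,0.748,0.09,0,0.1],[0.0775,0.748,0.09,0,0.1],[0.0775,0.748,0.09,0,0.1],[0.0775,0.748,0.09,0,0.1],[0.0775,0.748,0.09,0,0.1]]])

```text
clock: 10.45
position: [0.3971, 0.2345, 0.1259]
ee_rot: [-0.001, -0.0, 1.0, -0.001]
contact_force: [1.1, -0.6, 0.8]
width: 0.0382
gripper_force: 0.0
```

move_arm(deltas=[[[0,0,0,0,0.1],[0,0,0,0,0.1],[0,0,0,0,0.1],[0,0,0,0,0.1]]])

```text
clock: 10.85
position: [0.3988, 0.2315, 0.127]
ee_rot: [-0.0, 0.001, 1.0, -0.0]
contact_force: [-0.8, -0.0, 0.6]
width: 0.0383
gripper_force: 0.0
```

Run:
```python
from h import *
s=manip.get_state();print(np.round(cur(),4),s['width'],s['gripper_force'])
plan([[(.398,.2394,.024,180)]])
```

```text
[3.98800e-01 2.31500e-01 1.27000e-01 1.79867e+02] 0.038293077888249816 0.0
[0.001, 0.0099, 0.1287, -0.0011] rows 2.1
--
```

move_arm(deltas=[[[0.001,0.01,0,0,0.1],[0.001,0.01,0.06,0,0.1],[0.001,0.01,0.12,0,0.1],[0.001,0.01,0.129,0,0.1],[0.001,0.01,0.129,0,0.1],[0.001,0.01,0.129,0,0.1],[0.001,0.01,0.129,0,0.1]]], squeeze=25)

```text
clock: 11.55
position: [0.3998, 0.2417, 0.026]
ee_rot: [0.002, 0.0, 1.0, 0.001]
contact_force: [-0.2, -0.4, 0.4]
width: 0.039
gripper_force: 0.0
```

move_arm(deltas=[[[0,0,0,0,1],[0,0,0,0,1],[0,0,0,0,1],[0,0,0,0,1],[0,0,0,0,1],[0,0,0,0,1]]])

```text
clock: 12.15
position: [0.3995, 0.2415, 0.026]
ee_rot: [0.002, -0.0, 1.0, 0.001]
contact_force: [-0.1, -0.9, 8.5]
width: 0.0002
gripper_force: 4.3
```

move_arm(deltas=[[[0,0,-0.03,0,1],[0,0,-0.1,0,1],[0,0,-0.1,0,1],[0,0,-0.1,0,1],[0,0,-0.1,0,1],[0,0,-0.1,0,1]]])

```text
clock: 12.75
position: [0.3968, 0.2405, 0.1028]
ee_rot: [-0.001, 0.0, 1.0, -0.0]
contact_force: [-0.1, 0.1, -0.3]
width: -0.0002
gripper_force: 0.0
```

Run:
```python
from h import *
s=manip.get_state();print(np.round(cur(),4),s['width'],s['gripper_force'])
a=180+np.degrees(float(Z['yaw']))
# stick1: grip point 55 mm behind centre; put centre at local x=-.165 -> grip -.22
plan([[(*loc(-.22,.076,.105),a)],[(*loc(-.22,.076,.037),a)]])
```

```text
[3.968000e-01 2.405000e-01 1.028000e-01 1.799988e+02] -0.0002327121844310895 0.0
[-0.0393, -0.1493, -0.0027, 0.039] rows 2.5
--
[0.0, 0.0, 0.085, -0.0] rows 1.4
--
```

The fingers closed just above stick 1 because the tips were too high. Retry about 5 mm lower.

move_arm(deltas=[[[0,0,0,0,0.1],[0,0,0,0,0.1],[0,0,0,0,0.1],[0,0,0,0,0.1],[0,0,0.06,0,0.1],[0,0,0.1,0,0.1],[0,0,0.1065,0,0.1],[0,0,0.1065,0,0.1],[0,0,0.1065,0,0.1]]], squeeze=25)

```text
clock: 13.65
position: [0.3981, 0.2411, 0.019]
ee_rot: [0.0, 0.0, 1.0, 0.0]
contact_force: [0.3, -0.4, -0.3]
width: 0.0385
gripper_force: 0.0
```

move_arm(deltas=[[[0,0,0,0,1],[0,0,0,0,1],[0,0,0,0,1],[0,0,0,0,1],[0,0,0,0,1],[0,0,0,0,1]]])

```text
clock: 14.25
position: [0.399, 0.2414, 0.0201]
ee_rot: [0.001, -0.0, 1.0, 0.0]
contact_force: [-0.9, -0.7, 8.8]
width: 0.0231
gripper_force: 28.3
```

Run:
```python
from h import *
a=180+np.degrees(float(Z['yaw']))
c=[.3985,.2405,.0195,180]
plan([[(.3985,.2405,.1,180)],[(*loc(-.22,.07,.1),a)],[(*loc(-.22,.07,.0335),a)]],c)
```

```text
[0.0, 0.0, -0.1006, 0.0] rows 1.6
--
[-0.0365, -0.1567, -0.0, 0.0391] rows 2.6
--
[0.0, 0.0, 0.0831, -0.0] rows 1.3
--
```

move_arm(deltas=[[[0,0,-0.05,0,1],[0,0,-0.1,0,1],[-0.01,-0.05,-0.1,0.02,1],[-0.02,-0.1,-0.1,0.039,1],[-0.0365,-0.157,-0.1,0.039,1],[-0.0365,-0.157,-0.1,0.039,1],[-0.0365,-0.157,-0.1,0.039,1],[-0.0365,-0.157,-0.1,0.039,1],[-0.0365,-0.157,-0.1,0.039,1]]], squeeze=40)

```text
clock: 15.15
position: [0.4266, 0.1165, 0.0987]
ee_rot: [-0.0, 0.04, 0.999, 0.0]
contact_force: [0.1, 1.4, -0.6]
width: 0.0227
gripper_force: 39.6
```

move_arm(deltas=[[[0,0,0.04,0,1],[0,0,0.07,0,1],[0,0,0.08,0,1],[0,0,0.082,0,1],[0,0,0.082,0,1],[0,0,0.082,0,1],[0,0,0.082,0,1]]])

```text
clock: 15.85
position: [0.4275, 0.1159, 0.0336]
ee_rot: [0.001, 0.04, 0.999, 0.0]
contact_force: [-0.2, 0.2, -0.2]
width: 0.0224
gripper_force: 39.6
```

Run:
```python
from h import *
s=manip.get_state();print(np.round(cur(),4),s['width'],s['gripper_force'],s['moment'])
crop("top",240,160,370,280,5,"e1")
crop("scene",250,140,410,270,4.8,"e1s")
print(loc(-.22,.07,.0335), loc(-.08,.07,.0335))
```

```text
[4.275000e-01 1.159000e-01 3.360000e-02 1.753698e+02] 0.02236722345982004 39.570366740226746 [-0.00689649 -0.00769181 -0.00806908]
[np.float64(0.4277306484786342), np.float64(0.11512322692782942), 0.0335] [np.float64(0.5672625057834704), np.float64(0.10368378651044824), 0.0335]
```

View pics/e1s.png

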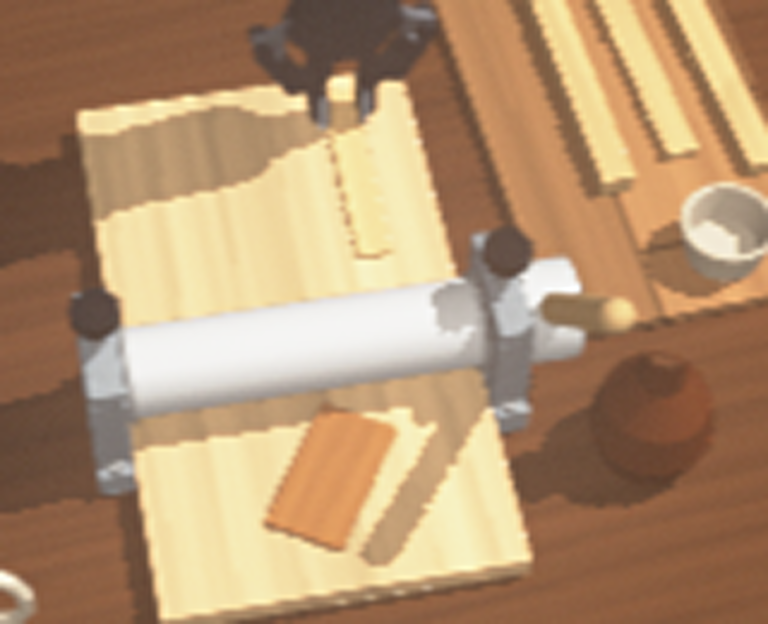

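The scene crop shows stick 1 on the bed, front end at (372,252), aligned with the bed and left of the rib. I'll drop and regrip it so it lies flush, then slide it through.

move_arm(deltas=[[[0,0,0,0,0.3],[0,0,0.001,0,0.3],[0,0,0.001,0,0.3],[0,0,0.001,0,1],[0,0,0.001,0,1],[0,0,0.001,0,1],[0,0,0.001,0,1]]], squeeze=25)

```text
clock: 16.65
position: [0.4277, 0.1154, 0.0331]
ee_rot: [0.001, 0.041, 0.999, 0.0]
contact_force: [-0.7, 0.2, 6.8]
width: 0.023
gripper_force: 27.8
```

move_arm(deltas=[[[-0.02,0,0,0,1],[-0.04,0,0,0,1],[-0.06,0,0,0,1],[-0.08,0,0,0,1],[-0.1,0,0,0,1],[-0.12,0,0,0,1],[-0.14,0,0,0,1],[-0.16,0,0,0,1],[-0.175,0,0,0,1],[-0.175,0,0,0,1],[-0.175,0,0,0,1]]])

```text
clock: 17.75
position: [0.5659, 0.1039, 0.0331]
ee_rot: [-0.001, 0.041, 0.999, 0.0]
contact_force: [-3.6, -0.5, 8.9]
width: 0.0231
gripper_force: 28.7
```

Run:
```python
from h import *
s=manip.get_state();print(np.round(cur(),4),s['width'],s['gripper_force'])
crop("scene",250,140,410,270,4.8,"e2s")
```

```text
[5.659000e-01 1.039000e-01 3.310000e-02 1.753046e+02] 0.02313821780411307 28.706315609670128
```

View pics/e2s.png

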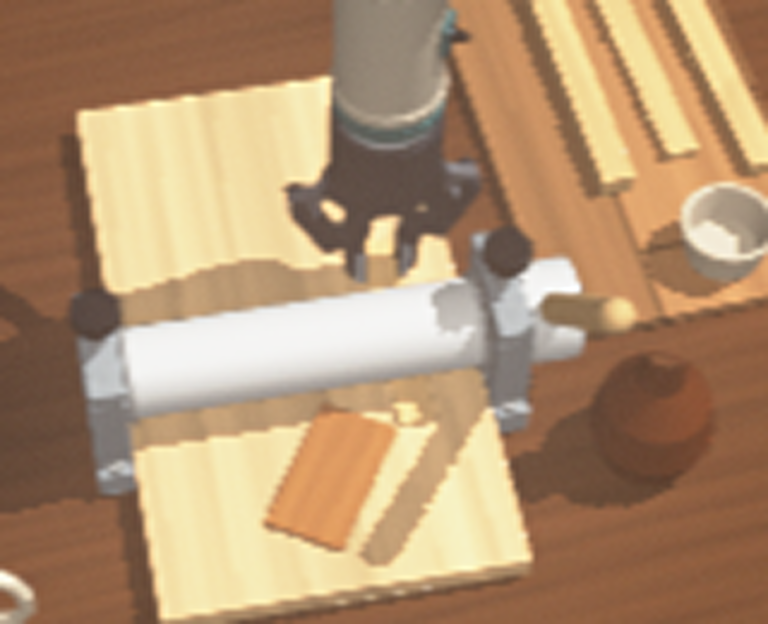

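Stick 1's front end shows beyond the roller at (408,415), with the rib untouched just beside it. I'll leave it there for now, release, and fetch stick 2 for the lane on the other side.

Run:
```python
from h import *
a=180+np.degrees(float(Z['yaw']))
s=cur(); s[3]%=360
plan([[(*s[:2],.125,s[3]),(.376,.3436,.125,180.6)],[(.376,.3436,.0215,180.6)],[(.376,.3436,.1,180.6),(*loc(-.227,-.065,.1),a)],[(*loc(-.227,-.065,.0350),a)]],s)
```

```text
[0.0, 0.0, -0.1149, -0.0] rows 1.8
[0.2611, 0.2792, -0.1149, -0.0441] rows 6.1
--
[-0.0, 0.0, 0.1294, -0.0] rows 2.1
--
[-0.0, 0.0, -0.0981, -0.0] rows 1.6
[-0.0374, -0.4535, -0.0981, 0.0441] rows 7.3
--
[0.0, 0.0, 0.0813, -0.0] rows 1.3
--
```

move_arm(deltas=[[[0,0,0,0,0.1],[0,0,0,0,0.1],[0,0,-0.06,0,0.1],[0,0,-0.115,0,0.1],[0.261,0.279,-0.115,-0.044,0.1],[0.261,0.279,-0.115,-0.044,0.1],[0.261,0.279,-0.115,-0.044,0.1],[0.261,0.279,-0.115,-0.044,0.1],[0.261,0.279,-0.115,-0.044,0.1],[0.261,0.279,-0.115,-0.044,0.1],[0.261,0.279,-0.115,-0.044,0.1],[0.261,0.279,-0.115,-0.044,0.1]]])

```text
clock: 19.0
position: [0.3758, 0.3444, 0.1242]
ee_rot: [0.0, -0.007, 1.0, -0.0]
contact_force: [0.7, -0.3, 0.8]
width: 0.0383
gripper_force: 0.0
```

move_arm(deltas=[[[0,0,0,0,0.1],[0,0,0,0,0.1],[0,0,0,0,0.1]]])

```text
clock: 19.3
position: [0.3778, 0.3424, 0.1243]
ee_rot: [0.0, -0.004, 1.0, -0.0]
contact_force: [0.1, -0.7, 0.2]
width: 0.0384
gripper_force: 0.0
```

Run:
```python
from h import *
s=manip.get_state();print(np.round(cur(),4),s['width'],s['gripper_force'])
plan([[(.376,.3436,.0215,180.6)]])
```

```text
[ 3.778000e-01  3.424000e-01  1.243000e-01 -1.795323e+02] 0.03839788326911086 0.0
[0.0023, 0.0015, 0.1285, -0.0011] rows 2.1
--
```

move_arm(deltas=[[[0,0,0.06,0,0.1],[0,0,0.115,0,0.1],[0,0,0.129,0,0.1],[0,0,0.129,0,0.1],[0,0,0.129,0,0.1],[0,0,0.129,0,1],[0,0,0.129,0,1],[0,0,0.129,0,1],[0,0,0.129,0,1],[0,0,0.129,0,1]]], squeeze=40)

```text
clock: 20.3
position: [0.3778, 0.3439, 0.0223]
ee_rot: [0.001, -0.005, 1.0, 0.001]
contact_force: [0.2, -1.3, 6.5]
width: 0.0227
gripper_force: 39.8
```

move_arm(deltas=[[[0,0,-0.05,0,1],[0,0,-0.098,0,1],[-0.037,-0.4535,-0.098,0.044,1],[-0.037,-0.4535,-0.098,0.044,1],[-0.037,-0.4535,-0.098,0.044,1],[-0.037,-0.4535,-0.098,0.044,1],[-0.037,-0.4535,-0.098,0.044,1],[-0.037,-0.4535,-0.098,0.044,1],[-0.037,-0.4535,-0.098,0.044,1],[-0.037,-0.4535,-0.098,0.044,1],[-0.037,-0.4535,-0.098,0.044,1],[-0.037,-0.4535,-0.098,0.044,1]]])

```text
clock: 21.5
position: [0.4096, -0.0187, 0.0995]
ee_rot: [-0.0, 0.041, 0.999, 0.0]
contact_force: [-0.0, -0.5, -0.6]
width: 0.0227
gripper_force: 39.5
```

Run:
```python
from h import *
s=manip.get_state();print(np.round(cur(),4),s['width'],s['gripper_force'])
a=180+np.degrees(float(Z['yaw']))
plan([[(*loc(-.227,-.065,.035),a)]])
```

```text
[ 4.096000e-01 -1.870000e-02  9.950000e-02  1.752471e+02] 0.02266921727631693 39.47238028049469
[-0.0001, -0.0002, 0.0806, -0.0006] rows 1.3
--
```

move_arm(deltas=[[[0,0,0.05,0,1],[0,0,0.075,0,1],[0,0,0.081,0,1],[0,0,0.081,0,1],[0,0,0.081,0,0.3],[0,0,0.082,0,0.3],[0,0,0.082,0,0.3],[0,0,0.082,0,1],[0,0,0.082,0,1],[0,0,0.082,0,1],[0,0,0.082,0,1]]], squeeze=20)

```text
clock: 22.6
position: [0.4104, -0.019, 0.0341]
ee_rot: [0.0, 0.041, 0.999, 0.0]
contact_force: [-0.7, 1.5, 3.7]
width: 0.0232
gripper_force: 20.7
```

move_arm(deltas=[[[-0.02,0,0,0,1],[-0.04,0,0,0,1],[-0.06,0,0,0,1],[-0.075,0,0,0,1],[-0.08,0,0,0,1],[-0.085,0,0,0,1],[-0.09,0,0,0,1],[-0.096,0,0,0,1]]])

```text
clock: 23.4
position: [0.4857, -0.0251, 0.0338]
ee_rot: [-0.001, 0.041, 0.999, 0.0]
contact_force: [0.7, 0.6, 1.2]
width: 0.0234
gripper_force: 20.3
```

move_arm(deltas=[[[-0.003,0,0,0,1],[-0.006,0,0,0,1]]])

```text
clock: 23.6
position: [0.4917, -0.0257, 0.0339]
ee_rot: [0.0, 0.041, 0.999, 0.0]
contact_force: [0.2, 0.4, 0.2]
width: 0.0235
gripper_force: 20.3
```

Run:
```python
from h import *
s=manip.get_state();c=cur();print(np.round(c,4),s['width'],(np.array([*c[:2],0])-Z['m'])@Z['R'])
```

```text
[ 4.91700e-01 -2.57000e-02  3.39000e-02  1.75316e+02] 0.023501805664791004 [-0.14471022 -0.06512071  0.        ]
```

No resistance with the front at about x = 0, so I'll continue.

move_arm(deltas=[[[-0.01,0,0,0,1],[-0.02,0,0,0,1],[-0.03,0,0,0,1],[-0.04,0,0,0,1],[-0.05,0,0,0,1],[-0.0625,0,0,0,1],[-0.0625,0,0,0,1],[-0.0625,0,0,0,1]]])

```text
clock: 24.4
position: [0.5414, -0.0297, 0.0338]
ee_rot: [-0.0, 0.041, 0.999, 0.0]
contact_force: [-0.2, -0.1, -0.2]
width: 0.0234
gripper_force: 20.3
```

Run:
```python
from h import *
s=manip.get_state();c=cur();print(np.round(c,4),s['width'],(np.array([*c[:2],0])-Z['m'])@Z['R'])
crop("scene",250,140,410,270,4.8,"e3s")
```

```text
[ 5.414000e-01 -2.970000e-02  3.380000e-02  1.753224e+02] 0.023378540995414622 [-0.0948922  -0.06507664  0.        ]
```

View pics/e3s.png

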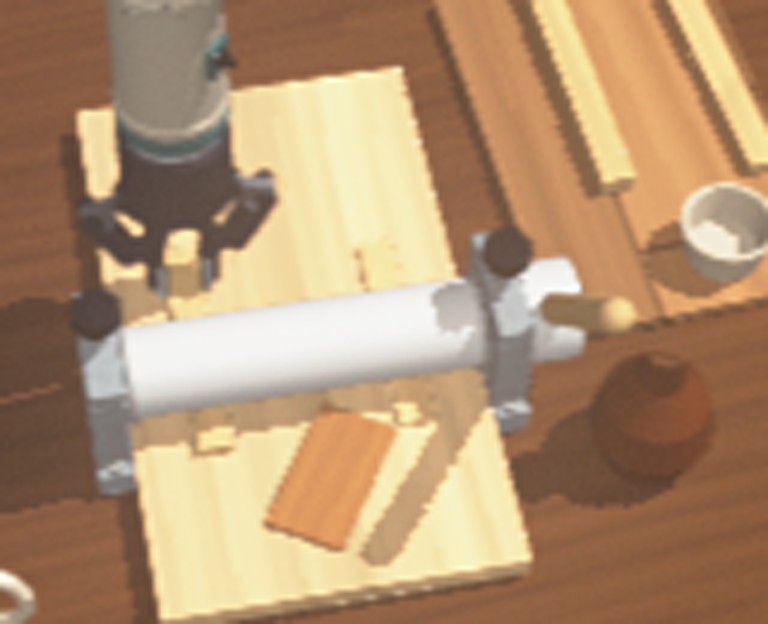

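Stick 2's front shows at (215,440), so 10 mm passes too. Release it, return stick 1 to the board, then try stick 3.

Run:
```python
from h import *
a=180+np.degrees(float(Z['yaw']))
s=[.5416,-.0297,.0338,a]
g=(.566,.104)
bk=loc(-.22,.0705,.1)
plan([[(*s[:2],.12,a),(*g,.12,a)],[(*g,.0338,a)],[(*loc(-.22,.0705,.0338),a)],[(*bk,a),(.398,.2394,.1,180)],[(.398,.2394,.021,180)]],s)
```

```text
[0.0, 0.0, -0.1077, -0.0] rows 1.7
[-0.0167, 0.1691, -0.1077, -0.0] rows 2.7
--
[0.0, 0.0, 0.1077, -0.0] rows 1.7
--
[0.1734, 0.0004, -0.0, -0.0] rows 2.8
--
[0.0, 0.0, -0.0828, -0.0] rows 1.3
[0.0497, 0.1512, -0.0828, -0.0391] rows 2.5
--
[0.0, 0.0, 0.0987, 0.0] rows 1.6
--
```

move_arm(deltas=[[[0,0,0,0,0.1],[0,0,0,0,0.1],[0,0,-0.06,0,0.1],[0,0,-0.108,0,0.1],[-0.008,0.06,-0.108,0,0.1],[-0.0167,0.12,-0.108,0,0.1],[-0.0167,0.169,-0.108,0,0.1],[-0.0167,0.169,-0.108,0,0.1],[-0.0167,0.169,-0.108,0,0.1],[-0.0167,0.169,-0.108,0,0.1]]])

```text
clock: 25.45
position: [0.5652, 0.103, 0.1203]
ee_rot: [-0.0, 0.041, 0.999, -0.0]
contact_force: [0.0, 1.5, -0.6]
width: 0.0386
gripper_force: 0.0
```

move_arm(deltas=[[[0,0,0.06,0,0.1],[0,0,0.1,0,0.1],[0,0,0.1075,0,0.1],[0,0,0.1075,0,0.1],[0,0,0.1075,0,0.1],[0,0,0.1075,0,1],[0,0,0.1075,0,1],[0,0,0.1075,0,1],[0,0,0.1075,0,1],[0,0,0.1075,0,1]]], squeeze=30)

```text
clock: 26.45
position: [0.5668, 0.1035, 0.0357]
ee_rot: [0.001, 0.041, 0.999, -0.0]
contact_force: [-0.7, -1.6, 6.5]
width: 0.0223
gripper_force: 29.8
```

move_arm(deltas=[[[0.02,0,0,0,1],[0.05,0,0,0,1],[0.08,0,0,0,1],[0.11,0,0,0,1],[0.14,0,0,0,1],[0.1735,0,0,0,1],[0.1735,0,0,0,1],[0.1735,0,0,0,1],[0.1735,0,-0.05,0,1],[0.1735,0,-0.083,0,1],[0.1735,0,-0.083,0,1],[0.1735,0,-0.083,0,1]]])

```text
clock: 27.65
position: [0.4273, 0.1154, 0.101]
ee_rot: [0.0, 0.041, 0.999, 0.0]
contact_force: [-0.0, -0.1, -1.2]
width: 0.0224
gripper_force: 29.4
```

move_arm(deltas=[[[0.02,0.06,0,-0.02,1],[0.04,0.11,0,-0.039,1],[0.05,0.151,0,-0.039,1],[0.05,0.151,0,-0.039,1],[0.05,0.151,0,-0.039,1],[0.05,0.151,0,-0.039,1],[0.05,0.151,0,-0.039,1]]])

```text
clock: 28.35
position: [0.3972, 0.2378, 0.1003]
ee_rot: [-0.001, 0.001, 1.0, -0.0]
contact_force: [0.0, 0.6, 0.2]
width: 0.0226
gripper_force: 29.5
```

Run:
```python
from h import *
s=manip.get_state();c=cur();print(np.round(c,4),s['width'],s['gripper_force'])
plan([[(.398,.2394,.0215,180)]])
```

```text
[3.972000e-01 2.378000e-01 1.003000e-01 1.799088e+02] 0.022551666646950266 29.533144533634186
[-0.001, 0.0021, 0.0985, -0.0008] rows 1.6
--
```

move_arm(deltas=[[[0,0,0.05,0,1],[0,0,0.09,0,1],[0,0,0.097,0,1],[0,0,0.097,0,1],[0,0,0.097,0,1],[0,0,0.097,0,0.1],[0,0,0.097,0,0.1],[0,0,0.05,0,0.1],[0,0,0,0,0.1],[0,0,0,0,0.1]]])

```text
clock: 29.35
position: [0.401, 0.2404, 0.1054]
ee_rot: [0.005, 0.0, 1.0, 0.002]
contact_force: [0.9, 0.8, 0.1]
width: 0.0386
gripper_force: 0.0
```

Run:
```python
from h import *
a=180+np.degrees(float(Z['yaw']))
s=[.398,.2385,.1003,180]
plan([[(.389,.3949,.1003,181)],[(.389,.3949,.0235,181)],[(.389,.3949,.11,181),(*loc(-.235,.075,.11),a)],[(*loc(-.235,.075,.037),a)]],s)
```

```text
[0.0113, 0.1955, -0.0, -0.0083] rows 3.1
--
[-0.0, 0.0, 0.096, 0.0] rows 1.5
--
[-0.0, 0.0, -0.1081, 0.0] rows 1.7
[-0.0243, -0.3424, -0.1081, 0.0474] rows 5.5
--
[0.0, 0.0, 0.0913, -0.0] rows 1.5
--
```

move_arm(deltas=[[[0.0113,0.0955,0,0,0.1],[0.0113,0.1955,0,-0.008,0.1],[0.0113,0.1955,0,-0.008,0.1],[0.0113,0.1955,0,-0.008,0.1],[0.0113,0.1955,0,-0.008,0.1],[0.0113,0.1955,0,-0.008,0.1],[0.0113,0.1955,0,-0.008,0.1]]])

```text
clock: 30.05
position: [0.388, 0.3936, 0.1005]
ee_rot: [-0.0, -0.008, 1.0, -0.001]
contact_force: [1.0, 0.3, -0.2]
width: 0.0388
gripper_force: 0.0
```

move_arm(deltas=[[[0,0,0.05,0,0.1],[0,0,0.09,0,0.1],[0,0,0.096,0,0.1],[0,0,0.096,0,0.1],[0,0,0.096,0,0.1],[0,0,0.096,0,1],[0,0,0.096,0,1],[0,0,0.096,0,1],[0,0,0.096,0,1],[0,0,0.096,0,1]]], squeeze=40)

```text
clock: 31.05
position: [0.3895, 0.3961, 0.0259]
ee_rot: [0.002, -0.009, 1.0, 0.001]
contact_force: [1.1, -1.0, 5.7]
width: 0.0224
gripper_force: 39.9
```

move_arm(deltas=[[[0,0,-0.05,0,1],[0,0,-0.108,0,1],[-0.024,-0.342,-0.108,0.047,1],[-0.024,-0.342,-0.108,0.047,1],[-0.024,-0.342,-0.108,0.047,1],[-0.024,-0.342,-0.108,0.047,1],[-0.024,-0.342,-0.108,0.047,1],[-0.024,-0.342,-0.108,0.047,1],[-0.024,-0.342,-0.108,0.047,1],[-0.024,-0.342,-0.108,0.047,1],[-0.024,-0.342,-0.108,0.047,1]]])

```text
clock: 32.15
position: [0.4121, 0.1229, 0.1107]
ee_rot: [0.0, 0.041, 0.999, 0.0]
contact_force: [0.3, 0.8, -0.1]
width: 0.0226
gripper_force: 39.5
```

Run:
```python
from h import *
s=manip.get_state();c=cur();print(np.round(c,4),s['width'],s['gripper_force'])
a=180+np.degrees(float(Z['yaw']))
plan([[(*loc(-.235,.075,.0375),a)]])
```

```text
[4.121000e-01 1.229000e-01 1.107000e-01 1.753577e+02] 0.022564936979012414 39.527204632759094
[-0.0015, -0.0019, 0.0914, 0.0004] rows 1.5
--
```

move_arm(deltas=[[[-0.001,-0.002,0.05,0,1],[-0.001,-0.002,0.08,0,1],[-0.001,-0.002,0.089,0,1],[-0.001,-0.002,0.089,0,1],[-0.001,-0.002,0.089,0,0.3],[-0.001,-0.002,0.092,0,0.3],[-0.001,-0.002,0.092,0,0.3],[-0.001,-0.002,0.092,0,1],[-0.001,-0.002,0.092,0,1],[-0.001,-0.002,0.092,0,1],[-0.001,-0.002,0.092,0,1]]], squeeze=20)

```text
clock: 33.25
position: [0.413, 0.1206, 0.037]
ee_rot: [0.0, 0.041, 0.999, 0.0]
contact_force: [-0.5, 1.7, 3.2]
width: 0.0233
gripper_force: 21.5
```

move_arm(deltas=[[[-0.02,0,0,0,1],[-0.04,0,0,0,1],[-0.055,0,0,0,1],[-0.065,0,0,0,1],[-0.065,0,0,0,1]]])

```text
clock: 33.75
position: [0.466, 0.116, 0.0368]
ee_rot: [0.001, 0.041, 0.999, 0.0]
contact_force: [1.8, -0.3, 1.4]
width: 0.0235
gripper_force: 21.5
```

move_arm(deltas=[[[-0.004,0,0,0,1],[-0.008,0,0,0,1],[-0.012,0,0,0,1],[-0.016,0,0,0,1],[-0.016,0,0,0,1]]])

```text
clock: 34.25
position: [0.4766, 0.1151, 0.0368]
ee_rot: [-0.001, 0.041, 0.999, -0.0]
contact_force: [-1.1, -0.0, 2.9]
width: 0.023
gripper_force: 21.8
```

Run:
```python
from h import *
s=manip.get_state();c=cur();print(np.round(c,4),s['width'],s['contact_force'],(np.array([*c[:2],0])-Z['m'])@Z['R'])
```

```text
[4.766000e-01 1.151000e-01 3.680000e-02 1.753272e+02] 0.023004145350926767 [-1.10500908 -0.00614309  2.93229384] [-0.17131405  0.07400691  0.        ]
```

move_arm(deltas=[[[-0.003,0,0,0,1],[-0.006,0,0,0,1],[-0.006,0,0,0,1]]])

```text
clock: 34.55
position: [0.4791, 0.1149, 0.0368]
ee_rot: [-0.003, 0.041, 0.999, -0.0]
contact_force: [-6.4, 0.9, 8.5]
width: 0.0235
gripper_force: 22.4
```

move_arm(deltas=[[[-0.003,0,0,0,1],[-0.006,0,0,0,1],[-0.006,0,0,0,1]]])

```text
clock: 34.85
position: [0.4798, 0.1147, 0.0365]
ee_rot: [-0.007, 0.041, 0.999, -0.0]
contact_force: [-12.5, 2.3, 14.3]
width: 0.0239
gripper_force: 23.2
```

Stick 3 is stopped by the roller: 12.5 N back-push, with the tool standing 6 mm short of its target. So 10 mm (stick 2, already lying through) is the answer. Pull stick 3 back and return it to the board.

Run:
```python
from h import *
a=180+np.degrees(float(Z['yaw']))
plan([[(.389,.3955,.109,181)],[(.389,.3955,.0245,181)]],[*loc(-.235,.0735,.109),a])
```

```text
[0.0581, 0.341, -0.0, -0.0474] rows 5.5
--
[-0.0, 0.0, 0.1056, 0.0] rows 1.7
--
```

move_arm(deltas=[[[0.02,0,0,0,1],[0.05,0,0,0,1],[0.08,0,0,0,1],[0.092,0,0,0,1],[0.092,0,0,0,1],[0.092,0,0,0,1],[0.092,0,-0.04,0,1],[0.092,0,-0.09,0,1],[0.092,0,-0.09,0,1],[0.092,0,-0.09,0,1],[0.092,0,-0.09,0,1]]], squeeze=40)

```text
clock: 35.95
position: [0.4132, 0.1202, 0.1079]
ee_rot: [-0.001, 0.041, 0.999, -0.0]
contact_force: [-0.1, -0.6, -1.0]
width: 0.0231
gripper_force: 39.4
```

move_arm(deltas=[[[0.058,0.341,0,-0.047,1],[0.058,0.341,0,-0.047,1],[0.058,0.341,0,-0.047,1],[0.058,0.341,0,-0.047,1],[0.058,0.341,0,-0.047,1],[0.058,0.341,0,-0.047,1],[0.058,0.341,0,-0.047,1],[0.058,0.341,0,-0.047,1],[0.058,0.341,0,-0.047,1],[0.058,0.341,0,-0.047,1]]])

```text
clock: 36.95
position: [0.3895, 0.3945, 0.1083]
ee_rot: [-0.001, -0.008, 1.0, -0.001]
contact_force: [-0.2, 0.3, -0.5]
width: 0.0226
gripper_force: 39.5
```

move_arm(deltas=[[[0,0,0.05,0,1],[0,0,0.09,0,1],[0,0,0.104,0,1],[0,0,0.104,0,1],[0,0,0.104,0,1],[0,0,0.104,0,0.1],[0,0,0.104,0,0.1],[0,0,0.05,0,0.1],[0,0,-0.1,0,0.1],[0,0,-0.1,0,0.1],[0,0,-0.1,0,0.1],[0,0,-0.1,0,0.1]]])

```text
clock: 38.15
position: [0.3915, 0.3977, 0.1938]
ee_rot: [0.004, -0.008, 1.0, 0.003]
contact_force: [0.1, 0.2, -0.6]
width: 0.0383
gripper_force: 0.0
```

move_arm(deltas=[[[0.15,0.2,0,0,0.1],[0.15,0.2,0,0,0.1],[0.15,0.2,0,0,0.1],[0.15,0.2,0,0,0.1],[0.15,0.2,0,0,0.1],[0.15,0.2,0,0,0.1]]])

```text
clock: 38.75
position: [0.2655, 0.554, 0.1873]
ee_rot: [-0.0, -0.01, 1.0, -0.001]
contact_force: [0.2, -0.5, -0.1]
width: 0.0381
gripper_force: 0.0
```

Run:
```python
from h import *
s=manip.get_state();print(np.round(cur(),4),s['width'])
crop("top",180,120,380,270,4,"f1")
crop("scene",250,120,430,260,4.2,"f1s")
```

```text
[   0.2655    0.554     0.1873 -178.8789] 0.03814465470114555
```

View pics/f1.png

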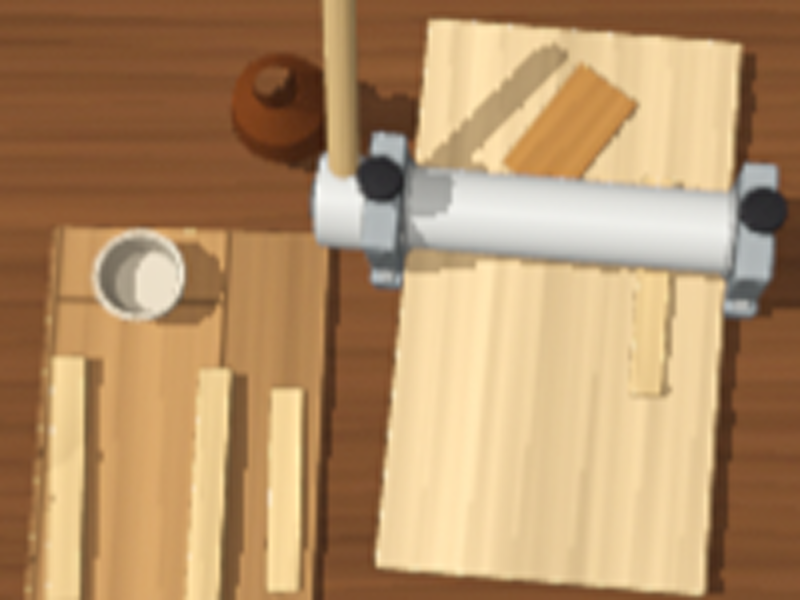

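View pics/f1s.png

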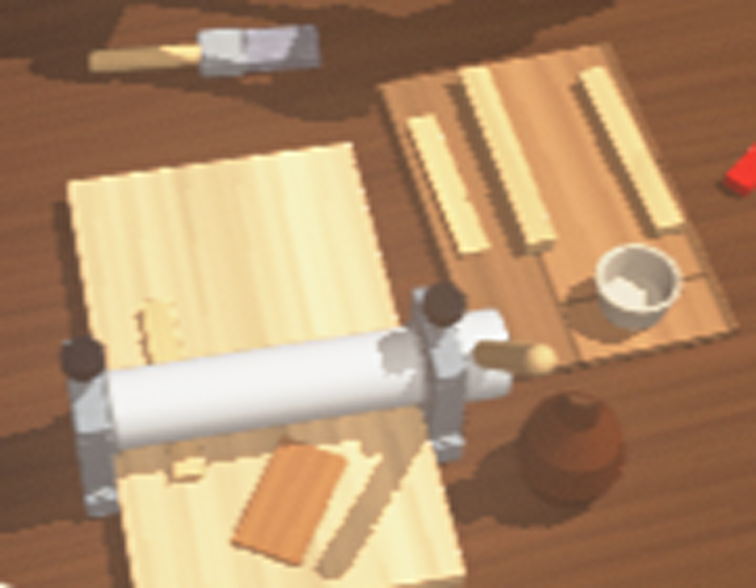

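Stick 2 lies under the roller, with its rear end at (648,395) in the top crop and its front end at (188,465) in the scene crop. Sticks 3, 4 and 1 lie flat on the board, and the bowl, vase and rib are unmoved. Handing in.

```bash
python3 -c "
from rig import manip
print(manip.sign_off())"
```

```text
the job is handed in; nothing more can be done
None
```

The job is handed in: both clay offcuts are in the tub. The 6 mm and 10 mm sticks went through and the 14 mm was stopped, so the gap is at least 10 mm and under 14 mm. Stick 2 (10 mm) lies under the roller with both ends showing, and sticks 1, 3 and 4 are flat on the ware board.

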